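# Sweep loose bottle caps into the bench bay

### The job

Three loose screw caps are lying on the fume-hood bench. Sweep them along the bench with the fingertips, into the three-sided steel bay through its open side, so that each cap lies flat and wholly inside it. Do not pick up or lift any cap, and leave the bottles, jars and everything else standing where they are.

Things in the scene. Friction and masses are not known exactly. Their poses are not given: they have to be found in the camera images.
- bay: low three-sided steel fence fixed to the bench, walls 4 thick, 35 tall, no floor. Origin on the bench at the centre of the enclosed area. Inside, 110 along its x and 170 along its y (mm): open side at x = -55 (towards the robot, turned by the bay's yaw), inner faces of the back wall at x = +55 and side walls at y = -85 and +85. Flat screw tabs 16 wide at the outer foot of the sides (look only)
- cap1: loose blue plastic screw cap lying flat on the bench, open side down: a ribbed disc 45 mm in diameter, 25 mm tall, 12 to 26 g. Origin at the centre of its underside, z up. All three caps are alike
- cap2: loose blue plastic screw cap lying flat on the bench, open side down: a ribbed disc 45 mm in diameter, 25 mm tall, 12 to 26 g. Origin at the centre of its underside, z up. All three caps are alike
- cap3: loose blue plastic screw cap lying flat on the bench, open side down: a ribbed disc 45 mm in diameter, 25 mm tall, 12 to 26 g. Origin at the centre of its underside, z up. All three caps are alike
- jar: bystander, to be left alone (sizes in mm): small amber glass jar with a black lid, 40 diameter, 50 tall. Origin at the centre of its underside
- crucible: bystander, to be left alone (sizes in mm): white ceramic cup, 48 diameter, 35 tall. Origin at the centre of its underside
- vial: bystander, to be left alone (sizes in mm): small amber glass vial with a white lid, 28 diameter, 48 tall, beside the +y wall of the bay. Origin at the centre of its underside
- weight: bystander, to be left alone (sizes in mm): plain brass cylinder, 36 diameter, 40 tall, beside the -y wall of the bay. Origin at the centre of its underside
- bottle: bystander, to be left alone (sizes in mm): large amber glass bottle, closed, 90 diameter, 172 tall, on the right. Origin at the centre of its underside
- beaker: bystander, to be left alone (sizes in mm): aluminium beaker, 80 diameter at the rim, 100 tall, on the left. Origin at the centre of its underside
- spatula: bystander, to be left alone (sizes in mm): wood-handled steel spatula 180 long lying flat along its x axis on the right. Origin at the underside near the middle of the tool
Not all that is in view belongs to the job. What is shaped like the cap1 but red is not meant.

How it is judged:
By the outcome, as a careful person would: the job done as asked, in the order asked, and still so for the second after the job is handed in, with the robot touching nothing.
It also fails if it takes over 67 s, if anything falls off the work surface, if the arm or the gripper's body presses on something with over 40 N, if the wrist force passes 120 N, or if a joint passes its speed limit or range.

### The arm

A 6-joint arm with a two-finger parallel gripper is mounted at the origin on the work surface. World frame = base frame: x ahead of the robot, y to its left, z up, the work surface at z = 0. Lengths are in m, angles in degrees, forces in N, time in s.
With the tool pointing down it reaches from about 0.35 to 0.925 m from the base axis. Payload 6.4 kg.
Tool frame: the origin (TCP) lies between the finger pads; the fingertips stand 14 mm ahead of it and the grasp point (between the pads) lies 5 mm behind it; z points along the fingers, y is the line along which they close (so a half turn about z gives the same grasp; the last joint's range is limited). The gripper opens to 85 mm and grips with 20 to 120 N. Pads are 22 mm wide; open, the fingers measure 114 mm over their backs; the gripper's body (76 mm by 85 mm) begins 54 mm behind the grasp point. The pads swing forward as they close: fully open they stand 13 mm farther back than shut.
Start: joints at [-81.996, 14.043, 89.255, -0, 76.702, -9.975], TCP at [0.201, -0.618, 0.245] pointing down, gripper open.
Joint ranges: [-179.41, 179.41], [-58.25, 129.5], [7.25, 145.43], [-54.29, 234.29], [11.92, 165.04], [-157.13, 157.13]. Speed limits (degrees/s): [147.25, 147.25, 180, 180, 180, 180].

### API

Orientations are given as [roll, pitch, yaw] about the fixed x, y, z axes, in that order (R = Rz(yaw) Ry(pitch) Rx(roll)).
In Python, from station import ctrl gives the robot as it stands.
- The arm moves only by the tool carry_out, never from a script. Its argument "moves" is a list of rows, each an object of numbers: "rx", "ry", "rz": the turn, a rotation vector about the tool's x, y, z in rad; "dx", "dy", "dz": the shift along the tool's x, y, z in m; "fingers": the finger opening in m, from 0 to 0.0854. In form: [{"rx": .., "ry": .., "rz": .., "dx": .., "dy": .., "dz": .., "fingers": ..}, ...]. A call has 1 to 10 rows; each row shifts and turns the commanded pose from where the row before left it, along the tool's axes as they then stand; what a row does not reach is not made up. A row lasts 1/8 s, in which the tool goes at most 62.5 mm and 10.7 degrees, less where a joint would pass 70% of its speed; a pose out of reach is approached as far as the arm can. A call is refused whole if a number of a shift passes 0.0625 or a number of a turn 0.188, either way. A call with a gripper value outside its range is refused whole. The fingers move at their own pace and stop on an object; "force" is the grip in N (left out, the last holds). Time passes only in rows, so rows that do not move let the fingers close. It gives the time, the measured TCP pose, the force, the opening and the grip force at its end, in the units of the state.
- ctrl.sense(): the state, without advancing time (a new reading comes with each control period).
- ctrl.camera(name): name is "scene" or "top" or "wrist"; returns a dict with "img" (480x640x3 uint8, red, green, blue), "camera_matrix" (3x3 intrinsics, pixels), "k1" (the pictures are not rectified: a ray, as slopes to the right and down, at radius r is drawn at 1 + k1 r^2 times it, then the intrinsics apply), "extrinsics" (4x4, takes a point from world to camera coordinates). Camera axes: x right, y up, looking along -z (the intrinsics and any distortion apply to the point x, -y, -z); pixel columns grow to the right and rows downward; lengths in m; the calibration is good to about 2 mm. A picture is of the moment at which its call begins. There is no depth.
- ctrl.hand_in(): hands the job in; it is judged then, once.
The state is a dict: "t": time; "joints": joint angles; "joint_velocities": joint speeds; "joint_efforts": joint torques, N m; "tcp_pos": TCP position; "eef_rot": TCP orientation; "wrist_force": force on the tool from outside, world axes, zero at the start; "ft_torque": the same for the moment, N m; "finger_gap": finger opening in m; "grasp_force": force on a finger pad.
Only numpy, scipy, OpenCV 4.12 (cv2) and the standard library are available. Lean on these libraries where they do the work, as an engineer would, in place of code of your own. Each camera call takes 0.05 s, during which the arm holds its last target. There are 200 camera calls.

## Working session

There is one attempt and no reset: what is moved stays moved. The work goes in short steps, Python scripts to look and compute and a tool call to move; the robot and the scene stay as the last step left them, time stands still between calls to the robot, and variables do not carry over. Pictures are saved under pics/ and viewed, at most 10 in all, crops included, and the job is handed in when it is done.

Besides the shell and the picture viewer there is one more tool, called by a JSON object that holds its "name" and its "arguments". carry_out: Moves the arm, as the interface text tells. Its arguments: {"type":"object","properties":{"moves":{"type":"array","items":{"type":"object","properties":{"rx":{"type":"number"},"ry":{"type":"number"},"rz":{"type":"number"},"dx":{"type":"number"},"dy":{"type":"number"},"dz":{"type":"number"},"fingers":{"type":"number"}}}},"force":{"type":"number"}},"required":["moves"]}

```bash
mkdir -p pics; ls
cat > h.py <<'E'
import numpy as np, cv2
from station import ctrl
def snap(n,f):
    c=ctrl.camera(n); cv2.imwrite('pics/'+f,c['img'][:,:,::-1]); return c
def px2w(c,u,v,z):
    K=c['camera_matrix'];E=c['extrinsics'];
    a=(u-K[0][2])/K[0][0]; b=(v-K[1][2])/K[1][1]
    x,y=a,b
    for _ in range(30):
        s=1+c['k1']*(x*x+y*y); x,y=a/s,b/s
    R=np.array(E)[:3,:3];t=np.array(E)[:3,3]
    d=R.T@np.array([x,-y,-1]);o=-R.T@t
    return o+d*(z-o[2])/d[2]
E
python3 - <<'E'
from h import *
c=snap('top','t1.png');snap('scene','s1.png')
np.save('t1.npy',c,allow_pickle=True)
s=ctrl.sense();print(s['tcp_pos'],s['eef_rot'],s['t'],c['k1'],c['extrinsics'])
hsv=cv2.cvtColor(c['img'],cv2.COLOR_RGB2HSV)
m=cv2.inRange(hsv,(95,110,40),(130,255,255))
n,l,st,ce=cv2.connectedComponentsWithStats(m)
for i in range(1,n):
    if st[i][4]>60: print(st[i],ce[i],px2w(c,*ce[i],0.022))
E
```

```text
pics
[ 0.20057762 -0.61777229  0.24425957] [-1.79899131e+02 -1.82265825e-02  1.79780763e+01] 0.1 0.00818697806405357 [[-0.00439784 -0.9999439  -0.00963593  0.00389528]
 [ 0.98474954 -0.00600655  0.17387429 -0.51694417]
 [-0.17392241 -0.00872431  0.98472071 -1.02610229]
 [ 0.          0.          0.          1.        ]]
[283  56  10  10  74] [287.62162162  60.74324324] [0.93387705 0.08881884 0.022     ]
[300  56   9  10  76] [304.10526316  60.63157895] [0.93379678 0.05063156 0.022     ]
[333  56  10  10  75] [337.29333333  60.33333333] [ 0.93379548 -0.02619274  0.022     ]
[350  56   9   9  72] [353.94444444  60.15277778] [ 0.93386035 -0.06470343  0.022     ]
[283  71   9  11  78] [287.34615385  75.66666667] [0.89676072 0.08913766 0.022     ]
[317  70   9  12  74] [320.83783784  75.16216216] [0.89729819 0.01198345 0.022     ]
[333  70   9  12  78] [337.30769231  74.93589744] [ 0.89749778 -0.0259308   0.022     ]
[523 154  27  26 526] [535.79657795 165.80228137] [ 0.67634367 -0.46391312  0.022     ]
[ 31 156  20  21 313] [ 40.60383387 165.80511182] [0.68443289 0.63901751 0.022     ]
[ 14 179  21  20 331] [ 23.89728097 188.59818731] [0.63202229 0.67115539 0.022     ]
[615 194  25  48 669] [627.57698057 217.02989537] [ 0.55900354 -0.65274636  0.022     ]
[ 31 201  22  21 332] [ 40.92168675 211.12048193] [0.58060337 0.62860365 0.022     ]
[398 248  21  21 346] [407.73410405 258.23121387] [ 0.47151397 -0.17407238  0.022     ]
[243 251  21  21 344] [253.23546512 260.95930233] [0.46746711 0.15899333 0.022     ]
[305 255  20  21 338] [314.5147929  264.97337278] [0.45801719 0.02673217 0.022     ]
```

View pics/t1.png

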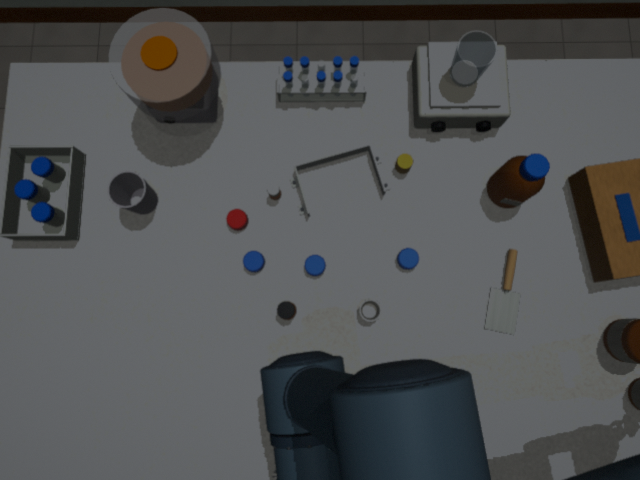

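View pics/s1.png

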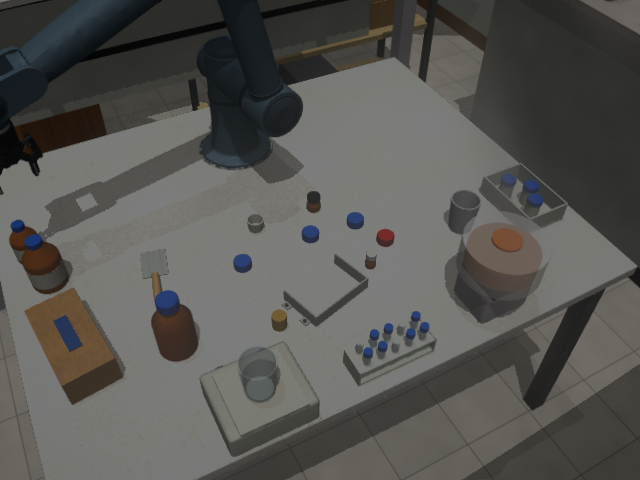

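Top view: caps at (253,261), (315,265) and (408,258). The bay's back corners are near (296,166) and (370,150), with open ends near (306,213) and (385,190). The red cap at (237,219), vial (274,193), jar (287,310), crucible (370,311) and brass weight (404,162) stay put. I'll enlarge the bay.

Run:
```python
from h import *
im=cv2.imread('pics/t1.png')[135:335,220:420]
cv2.imwrite('pics/t1c.png',cv2.convertScaleAbs(cv2.resize(im,(600,600),interpolation=cv2.INTER_CUBIC),alpha=1.6))
```

```text
(no output)
```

View pics/t1c.png

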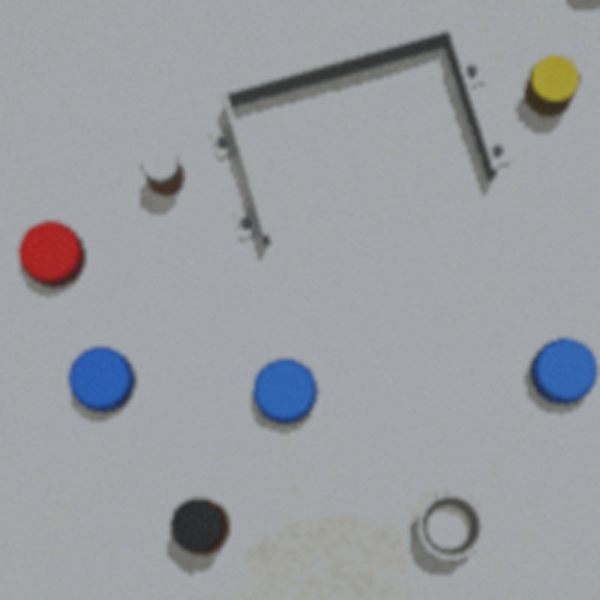

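The crop (3x, offset 220,135) shows the bay's top edges: back-left (230,98), back-right (447,36), front-right (491,176), front-left (264,240). The middle and right caps have a clear path, while the left one must pass between the red cap, vial and jar.

```bash
cat >> h.py <<'E'
def lab(c): 
    pass
E
python3 - <<'E'
from h import *
c=np.load('t1.npy',allow_pickle=True).item()
f=lambda u,v,z:px2w(c,220+u/3,135+v/3,z)[:2].round(4)
for n,u,v,z in [('BL',230,98,.035),('BR',447,36,.035),('FR',491,176,.035),('FL',264,240,.035),('FRb',487,193,0),('FLb',261,258,0),
 ('red',52,251,.025),('vial',160,165,.048),('jar',200,525,.05),('cruc',450,525,.035),('weight',554,78,.04),
 ('c1',101,378,.025),('c2',285,390,.025),('c3',565,370,.025)]: print(n,f(u,v,z))
E
```

```text
BL [0.6721 0.0655]
BR [ 0.7185 -0.0945]
FR [ 0.6117 -0.1244]
FL [0.5653 0.0404]
FRb [ 0.6079 -0.1249]
FLb [0.5593 0.0442]
red [0.5603 0.1952]
vial [0.6181 0.1147]
jar [0.3616 0.0834]
cruc [ 0.3612 -0.0897]
weight [ 0.6839 -0.1715]
c1 [0.467  0.1576]
c2 [0.4576 0.0256]
c3 [ 0.4709 -0.1749]
```

```bash
cat >> h.py <<'E'
B=np.array([.642,-.028]);Y=np.radians(15.4);xb=np.array([np.cos(Y),np.sin(Y)]);yb=np.array([-xb[1],xb[0]])
def bay(p): d=np.array(p)[:2]-B; return (d@xb*1e3).round(),(d@yb*1e3).round()
def wor(a,b): return B+a/1e3*xb+b/1e3*yb
def delta(p,z,yaw):
    s=ctrl.sense();t=s['tcp_pos'];y0=s['eef_rot'][2];a=np.radians(yaw)
    d=np.array(p)-t[:2]
    print('t',round(s['t'],2),'tcp',t.round(4),'rot',np.round(s['eef_rot'],1),'gap',s['finger_gap'],'tgt',np.round(p,3))
    print(' rz',round(np.radians(y0-yaw),3),' then dx %.4f dy %.4f dz %.4f'%(d@[np.cos(a),np.sin(a)],d@[np.sin(a),-np.cos(a)],t[2]-z))
def caps(n='top'):
    c=ctrl.camera(n);hsv=cv2.cvtColor(c['img'],cv2.COLOR_RGB2HSV)
    m=cv2.inRange(hsv,(95,110,40),(130,255,255))
    _,l,st,ce=cv2.connectedComponentsWithStats(m)
    for s,e in zip(st[1:],ce[1:]):
        w=px2w(c,*e,.022)
        if s[4]>60 and .3<w[0]<.8 and abs(w[1])<.3: print('cap',s[4],w[:2].round(4),'bay',bay(w))
    return c
E
python3 -c "
from h import *
for p in [(.4715,-.1741),(.4675,.159),(.458,.0267)]: print(bay(p))"
```

```text
(np.float64(-203.0), np.float64(-96.0))
(np.float64(-119.0), np.float64(227.0))
(np.float64(-163.0), np.float64(102.0))
```

{"name": "carry_out", "arguments": {"moves": [{"rz": -0.183,"fingers": 0.025},{"rz": -0.183,"fingers": 0.025},{"dx": 0.055,"dy": -0.022},{"dx": 0.055,"dy": -0.022},{"dx": 0.055,"dy": -0.022},{"dx": 0.055,"dy": -0.022},{"dx": 0.055,"dy": -0.022},{"dx": 0.055,"dy": -0.022},{"dx": 0.055,"dy": -0.022},{"dx": 0.055,"dy": -0.022}]}}

```text
$.moves[0]: bad value
```

{"name": "carry_out", "arguments": {"moves": [{"rx": 0,"ry": 0,"rz": -0.183,"dx": 0,"dy": 0,"dz": 0,"fingers": 0.025},{"rx": 0,"ry": 0,"rz": -0.183,"dx": 0,"dy": 0,"dz": 0,"fingers": 0.025},{"rx": 0,"ry": 0,"rz": 0,"dx": 0.055,"dy": -0.022,"dz": 0,"fingers": 0.025},{"rx": 0,"ry": 0,"rz": 0,"dx": 0.055,"dy": -0.022,"dz": 0,"fingers": 0.025},{"rx": 0,"ry": 0,"rz": 0,"dx": 0.055,"dy": -0.022,"dz": 0,"fingers": 0.025},{"rx": 0,"ry": 0,"rz": 0,"dx": 0.055,"dy": -0.022,"dz": 0,"fingers": 0.025},{"rx": 0,"ry": 0,"rz": 0,"dx": 0.055,"dy": -0.022,"dz": 0,"fingers": 0.025},{"rx": 0,"ry": 0,"rz": 0,"dx": 0.055,"dy": -0.022,"dz": 0,"fingers": 0.025},{"rx": 0,"ry": 0,"rz": 0,"dx": 0.055,"dy": -0.022,"dz": 0,"fingers": 0.025},{"rx": 0,"ry": 0,"rz": 0,"dx": 0.055,"dy": -0.022,"dz": 0,"fingers": 0.025}]}}

```text
t: 1.35
tcp_pos: [0.4326, -0.2029, 0.2451]
eef_rot: [-180.0, -0.0, 38.9]
wrist_force: [0.3, 0.5, -0.5]
finger_gap: 0.0249
grasp_force: 0.0
```

```bash
python3 -c "
from h import *
delta((.435,-.204),.02,39.4)"
```

```text
t 1.35 tcp [ 0.4326 -0.2029  0.2451] rot [-180.    -0.    38.9] gap 0.024885719777693622 tgt [ 0.435 -0.204]
 rz -0.008  then dx 0.0011 dy 0.0024 dz 0.2251
```

{"name": "carry_out", "arguments": {"moves": [{"rx": 0,"ry": 0,"rz": 0,"dx": 0,"dy": 0.002,"dz": 0.06,"fingers": 0.025},{"rx": 0,"ry": 0,"rz": 0,"dx": 0,"dy": 0,"dz": 0.06,"fingers": 0.025},{"rx": 0,"ry": 0,"rz": 0,"dx": 0,"dy": 0,"dz": 0.06,"fingers": 0.025},{"rx": 0,"ry": 0,"rz": 0,"dx": 0,"dy": 0,"dz": 0.03,"fingers": 0.025},{"rx": 0,"ry": 0,"rz": 0,"dx": 0,"dy": 0,"dz": 0.015,"fingers": 0.025},{"rx": 0,"ry": 0,"rz": 0,"dx": 0.01,"dy": 0,"dz": 0,"fingers": 0.025},{"rx": 0,"ry": 0,"rz": 0,"dx": 0.01,"dy": 0,"dz": 0,"fingers": 0.025},{"rx": 0,"ry": 0,"rz": 0,"dx": 0.01,"dy": 0,"dz": 0,"fingers": 0.025},{"rx": 0,"ry": 0,"rz": 0,"dx": 0,"dy": 0,"dz": 0,"fingers": 0.025}]}}

```text
t: 2.48
tcp_pos: [0.458, -0.1873, 0.0212]
eef_rot: [179.9, -0.0, 39.0]
wrist_force: [-0.1, -0.4, -0.0]
finger_gap: 0.0247
grasp_force: 0.0
```

```bash
python3 -c "
from h import *
delta((.435,-.204),.02,39.4);caps();snap('wrist','w1.png')"
```

```text
t 2.48 tcp [ 0.458  -0.1873  0.0212] rot [179.9  -0.   39. ] gap 0.02472088284142725 tgt [ 0.435 -0.204]
 rz -0.006  then dx -0.0284 dy -0.0017 dz 0.0012
cap 345 [0.4675 0.159 ] bay (np.float64(-119.0), np.float64(227.0))
cap 338 [0.4579 0.0267] bay (np.float64(-163.0), np.float64(102.0))
```

View pics/w1.png

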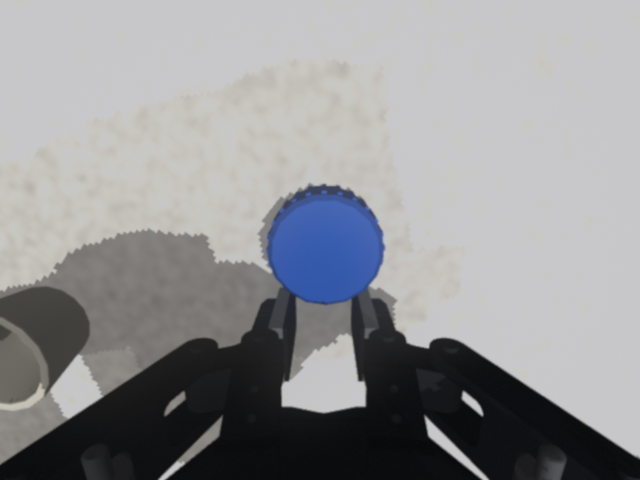

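The wrist view shows the cap at (325,248), cradled between both fingertips, with the crucible clear on the left at (35,340). Now I push on and turn toward the bay.

{"name": "carry_out", "arguments": {"moves": [{"rx": 0,"ry": 0,"rz": 0,"dx": 0.018,"dy": 0,"dz": 0,"fingers": 0.025},{"rx": 0,"ry": 0,"rz": 0,"dx": 0.018,"dy": 0,"dz": 0,"fingers": 0.025},{"rx": 0,"ry": 0,"rz": 0,"dx": 0.018,"dy": 0,"dz": 0,"fingers": 0.025},{"rx": 0,"ry": 0,"rz": 0,"dx": 0.018,"dy": 0,"dz": 0,"fingers": 0.025},{"rx": 0,"ry": 0,"rz": 0,"dx": 0.016,"dy": 0,"dz": 0,"fingers": 0.025},{"rx": 0,"ry": 0,"rz": 0.103,"dx": 0.012,"dy": -0.003,"dz": 0,"fingers": 0.025},{"rx": 0,"ry": 0,"rz": 0.103,"dx": 0.012,"dy": -0.003,"dz": 0,"fingers": 0.025},{"rx": 0,"ry": 0,"rz": 0.103,"dx": 0.012,"dy": -0.003,"dz": 0,"fingers": 0.025},{"rx": 0,"ry": 0,"rz": 0.103,"dx": 0.01,"dy": -0.003,"dz": 0,"fingers": 0.025},{"rx": 0,"ry": 0,"rz": 0,"dx": 0.005,"dy": 0,"dz": 0,"fingers": 0.025}]}}

```text
t: 3.82
tcp_pos: [0.564, -0.0966, 0.0202]
eef_rot: [-180.0, 0.0, 15.5]
wrist_force: [-0.5, 1.1, -0.4]
finger_gap: 0.025
grasp_force: 0.1
```

```bash
python3 -c "
from h import *
delta(wor(-5,-50),.02,15.4);print(bay(ctrl.sense()['tcp_pos']));caps();print('w');caps('wrist')"
```

```text
t 3.83 tcp [ 0.564  -0.0966  0.0202] rot [-180.     0.    15.5] gap 0.02502172593590913 tgt [ 0.65  -0.078]
 rz 0.001  then dx 0.0884 dy 0.0045 dz 0.0002
(np.float64(-93.0), np.float64(-45.0))
cap 342 [0.4676 0.1591] bay (np.float64(-118.0), np.float64(227.0))
cap 130 [0.464  0.0368] bay (np.float64(-154.0), np.float64(110.0))
w
cap 10199 [ 0.5941 -0.0881] bay (np.float64(-62.0), np.float64(-45.0))
cap 4556 [0.4822 0.0191] bay (np.float64(-142.0), np.float64(88.0))
```

{"name": "carry_out", "arguments": {"moves": [{"rx": 0,"ry": 0,"rz": 0,"dx": 0.016,"dy": 0.001,"dz": 0,"fingers": 0.025},{"rx": 0,"ry": 0,"rz": 0,"dx": 0.016,"dy": 0.001,"dz": 0,"fingers": 0.025},{"rx": 0,"ry": 0,"rz": 0,"dx": 0.016,"dy": 0.001,"dz": 0,"fingers": 0.025},{"rx": 0,"ry": 0,"rz": 0,"dx": 0.016,"dy": 0.001,"dz": 0,"fingers": 0.025},{"rx": 0,"ry": 0,"rz": 0,"dx": 0.014,"dy": 0.001,"dz": 0,"fingers": 0.025},{"rx": 0,"ry": 0,"rz": 0,"dx": 0.008,"dy": 0,"dz": 0,"fingers": 0.025},{"rx": 0,"ry": 0,"rz": 0,"dx": 0,"dy": 0,"dz": 0,"fingers": 0.025},{"rx": 0,"ry": 0,"rz": 0,"dx": -0.03,"dy": 0,"dz": 0,"fingers": 0.025},{"rx": 0,"ry": 0,"rz": 0,"dx": -0.04,"dy": 0,"dz": -0.04,"fingers": 0.025},{"rx": 0,"ry": 0,"rz": 0,"dx": -0.03,"dy": 0,"dz": -0.04,"fingers": 0.025}]}}

```text
t: 5.18
tcp_pos: [0.5489, -0.1059, 0.1002]
eef_rot: [-179.9, 0.1, 15.3]
wrist_force: [0.7, -0.6, 1.3]
finger_gap: 0.025
grasp_force: 0.0
```

```bash
python3 -c "
from h import *
a=np.radians(15.4-35)
delta(np.array([.458,.0267])-.047*np.array([np.cos(a),np.sin(a)]),.02,15.4-35);caps();print('w');caps('wrist')"
```

```text
t 5.17 tcp [ 0.5489 -0.1059  0.1002] rot [-1.799e+02  1.000e-01  1.530e+01] gap 0.02504089329013193 tgt [0.414 0.042]
 rz 0.61  then dx -0.1771 dy -0.0944 dz 0.0802
cap 75 [ 0.6788 -0.0559] bay (np.float64(28.0), np.float64(-37.0))
cap 344 [0.4676 0.1591] bay (np.float64(-118.0), np.float64(227.0))
cap 265 [0.4603 0.0304] bay (np.float64(-160.0), np.float64(105.0))
w
cap 4949 [ 0.6727 -0.072 ] bay (np.float64(18.0), np.float64(-51.0))
cap 3431 [0.4655 0.0226] bay (np.float64(-157.0), np.float64(96.0))
```

{"name": "carry_out", "arguments": {"moves": [{"rx": 0,"ry": 0,"rz": 0.153,"dx": 0,"dy": 0,"dz": 0,"fingers": 0.025},{"rx": 0,"ry": 0,"rz": 0.153,"dx": 0,"dy": 0,"dz": 0,"fingers": 0.025},{"rx": 0,"ry": 0,"rz": 0.153,"dx": 0,"dy": 0,"dz": 0,"fingers": 0.025},{"rx": 0,"ry": 0,"rz": 0.152,"dx": 0,"dy": 0,"dz": 0,"fingers": 0.025},{"rx": 0,"ry": 0,"rz": 0,"dx": -0.0443,"dy": -0.0236,"dz": 0,"fingers": 0.025},{"rx": 0,"ry": 0,"rz": 0,"dx": -0.0443,"dy": -0.0236,"dz": 0,"fingers": 0.025},{"rx": 0,"ry": 0,"rz": 0,"dx": -0.0443,"dy": -0.0236,"dz": 0,"fingers": 0.025},{"rx": 0,"ry": 0,"rz": 0,"dx": -0.0443,"dy": -0.0236,"dz": 0,"fingers": 0.025},{"rx": 0,"ry": 0,"rz": 0,"dx": 0,"dy": 0,"dz": 0,"fingers": 0.025}]}}

```text
t: 6.4
tcp_pos: [0.4132, 0.0447, 0.0987]
eef_rot: [180.0, 0.2, -19.5]
wrist_force: [-0.6, -0.2, -0.1]
finger_gap: 0.0252
grasp_force: 0.0
```

```bash
python3 -c "
from h import *
a=np.radians(15.4-35)
delta(np.array([.458,.0267])-.047*np.array([np.cos(a),np.sin(a)]),.02,15.4-35);caps();print('w');caps('wrist')"
```

```text
t 6.4 tcp [0.4132 0.0447 0.0987] rot [180.    0.2 -19.5] gap 0.025226271148309658 tgt [0.414 0.042]
 rz 0.002  then dx 0.0013 dy 0.0019 dz 0.0787
cap 327 [ 0.6728 -0.0695] bay (np.float64(19.0), np.float64(-48.0))
cap 157 [0.4703 0.1692] bay (np.float64(-113.0), np.float64(236.0))
w
cap 4443 [0.4611 0.0253] bay (np.float64(-160.0), np.float64(99.0))
cap 3901 [0.4703 0.1569] bay (np.float64(-116.0), np.float64(224.0))
```

{"name": "carry_out", "arguments": {"moves": [{"rx": 0,"ry": 0,"rz": 0,"dx": 0,"dy": 0.002,"dz": 0.05,"fingers": 0.025},{"rx": 0,"ry": 0,"rz": 0,"dx": 0,"dy": 0,"dz": 0.028,"fingers": 0.025},{"rx": 0,"ry": 0,"rz": 0,"dx": 0,"dy": 0,"dz": 0,"fingers": 0.025},{"rx": 0,"ry": 0,"rz": 0,"dx": 0.012,"dy": 0,"dz": 0,"fingers": 0.025},{"rx": 0,"ry": 0,"rz": 0,"dx": 0.012,"dy": 0,"dz": 0,"fingers": 0.025},{"rx": 0,"ry": 0,"rz": 0,"dx": 0.018,"dy": 0,"dz": 0,"fingers": 0.025},{"rx": 0,"ry": 0,"rz": 0,"dx": 0.018,"dy": 0,"dz": 0,"fingers": 0.025},{"rx": 0,"ry": 0,"rz": 0,"dx": 0.016,"dy": 0,"dz": 0,"fingers": 0.025},{"rx": 0,"ry": 0,"rz": 0,"dx": 0.008,"dy": 0,"dz": 0,"fingers": 0.025}]}}

```text
t: 7.62
tcp_pos: [0.4963, 0.0119, 0.0231]
eef_rot: [-180.0, -0.1, -19.7]
wrist_force: [-0.9, 0.2, 0.7]
finger_gap: 0.0252
grasp_force: 0.2
```

```bash
python3 -c "
from h import *
delta(wor(-5,50),.02,15.4);print(bay(ctrl.sense()['tcp_pos']));print('w');caps('wrist')"
```

```text
t 7.62 tcp [0.4963 0.0119 0.0231] rot [-1.80e+02 -1.00e-01 -1.97e+01] gap 0.025207994085318382 tgt [0.624 0.019]
 rz -0.612  then dx 0.1248 dy 0.0272 dz 0.0031
(np.float64(-130.0), np.float64(77.0))
w
cap 9775 [0.5256 0.0015] bay (np.float64(-104.0), np.float64(59.0))
cap 2259 [0.4911 0.1464] bay (np.float64(-99.0), np.float64(208.0))
```

{"name": "carry_out", "arguments": {"moves": [{"rx": 0,"ry": 0,"rz": -0.122,"dx": 0.008,"dy": 0.0037,"dz": 0.001,"fingers": 0.025},{"rx": 0,"ry": 0,"rz": -0.122,"dx": 0.008,"dy": 0.0037,"dz": 0.001,"fingers": 0.025},{"rx": 0,"ry": 0,"rz": -0.122,"dx": 0.008,"dy": 0.0037,"dz": 0,"fingers": 0.025},{"rx": 0,"ry": 0,"rz": -0.122,"dx": 0.008,"dy": 0.0037,"dz": 0,"fingers": 0.025},{"rx": 0,"ry": 0,"rz": -0.122,"dx": 0.008,"dy": 0.0037,"dz": 0,"fingers": 0.025},{"rx": 0,"ry": 0,"rz": 0,"dx": 0.005,"dy": 0,"dz": 0,"fingers": 0.025}]}}

```text
t: 8.43
tcp_pos: [0.537, -0.0082, 0.0203]
eef_rot: [-180.0, 0.0, 15.2]
wrist_force: [-0.2, 0.3, 0.8]
finger_gap: 0.0248
grasp_force: 0.2
```

```bash
python3 -c "
from h import *
delta(wor(-5,50),.02,15.4);print(bay(ctrl.sense()['tcp_pos']));print('w');caps('wrist')"
```

```text
t 8.43 tcp [ 0.537  -0.0082  0.0203] rot [-180.     0.    15.2] gap 0.024820829947085697 tgt [0.624 0.019]
 rz -0.004  then dx 0.0910 dy -0.0030 dz 0.0003
(np.float64(-96.0), np.float64(47.0))
w
cap 7437 [ 0.6628 -0.0636] bay (np.float64(11.0), np.float64(-40.0))
cap 10190 [5.666e-01 2.000e-04] bay (np.float64(-65.0), np.float64(47.0))
cap 592 [0.4901 0.1217] bay (np.float64(-107.0), np.float64(185.0))
```

{"name": "carry_out", "arguments": {"moves": [{"rx": 0,"ry": 0,"rz": 0,"dx": 0.016,"dy": -0.001,"dz": 0,"fingers": 0.025},{"rx": 0,"ry": 0,"rz": 0,"dx": 0.016,"dy": -0.001,"dz": 0,"fingers": 0.025},{"rx": 0,"ry": 0,"rz": 0,"dx": 0.016,"dy": -0.001,"dz": 0,"fingers": 0.025},{"rx": 0,"ry": 0,"rz": 0,"dx": 0.016,"dy": 0,"dz": 0,"fingers": 0.025},{"rx": 0,"ry": 0,"rz": 0,"dx": 0.015,"dy": 0,"dz": 0,"fingers": 0.025},{"rx": 0,"ry": 0,"rz": 0,"dx": 0.008,"dy": 0,"dz": 0,"fingers": 0.025},{"rx": 0,"ry": 0,"rz": 0,"dx": 0,"dy": 0,"dz": 0,"fingers": 0.025},{"rx": 0,"ry": 0,"rz": 0,"dx": -0.03,"dy": 0,"dz": 0,"fingers": 0.025},{"rx": 0,"ry": 0,"rz": 0,"dx": -0.04,"dy": 0,"dz": -0.04,"fingers": 0.025},{"rx": 0,"ry": 0,"rz": 0,"dx": -0.03,"dy": 0,"dz": -0.04,"fingers": 0.025}]}}

```text
t: 9.72
tcp_pos: [0.5209, -0.0088, 0.1001]
eef_rot: [-179.9, 0.2, 15.2]
wrist_force: [0.9, -0.8, 0.0]
finger_gap: 0.0248
grasp_force: 0.0
```

```bash
python3 -c "
from h import *
a=np.radians(15.4-81.5)
delta(np.array([.4675,.159])-.048*np.array([np.cos(a),np.sin(a)]),.02,113.9);caps();print('w');caps('wrist');print(ctrl.sense()['joints'])"
```

```text
t 9.72 tcp [ 0.5209 -0.0088  0.1001] rot [-179.9    0.2   15.2] gap 0.0247855914347806 tgt [0.448 0.203]
 rz -1.722  then dx 0.2230 dy 0.0192 dz 0.0801
cap 332 [ 0.6725 -0.0695] bay (np.float64(18.0), np.float64(-48.0))
cap 345 [0.4674 0.159 ] bay (np.float64(-119.0), np.float64(227.0))
w
cap 4960 [0.6448 0.0253] bay (np.float64(17.0), np.float64(51.0))
cap 4814 [ 0.673  -0.0704] bay (np.float64(19.0), np.float64(-49.0))
cap 4044 [0.4745 0.1548] bay (np.float64(-113.0), np.float64(221.0))
[-1.34587451e+01  7.28406501e+00  1.13192712e+02 -1.14224747e-02
  5.91654390e+01  6.13461601e+01]
```

{"name": "carry_out", "arguments": {"moves": [{"rx": 0,"ry": 0,"rz": -0.172,"dx": 0,"dy": 0,"dz": 0,"fingers": 0.025},{"rx": 0,"ry": 0,"rz": -0.172,"dx": 0,"dy": 0,"dz": 0,"fingers": 0.025},{"rx": 0,"ry": 0,"rz": -0.172,"dx": 0,"dy": 0,"dz": 0,"fingers": 0.025},{"rx": 0,"ry": 0,"rz": -0.172,"dx": 0,"dy": 0,"dz": 0,"fingers": 0.025},{"rx": 0,"ry": 0,"rz": -0.172,"dx": 0,"dy": 0,"dz": 0,"fingers": 0.025},{"rx": 0,"ry": 0,"rz": -0.172,"dx": 0,"dy": 0,"dz": 0,"fingers": 0.025},{"rx": 0,"ry": 0,"rz": -0.172,"dx": 0,"dy": 0,"dz": 0,"fingers": 0.025},{"rx": 0,"ry": 0,"rz": -0.172,"dx": 0,"dy": 0,"dz": 0,"fingers": 0.025},{"rx": 0,"ry": 0,"rz": -0.172,"dx": 0,"dy": 0,"dz": 0,"fingers": 0.025},{"rx": 0,"ry": 0,"rz": -0.172,"dx": 0,"dy": 0,"dz": 0,"fingers": 0.025}]}}

```text
t: 11.08
tcp_pos: [0.5229, -0.0086, 0.0993]
eef_rot: [-179.9, -0.1, 114.1]
wrist_force: [0.2, -0.4, -0.6]
finger_gap: 0.0248
grasp_force: 0.0
```

{"name": "carry_out", "arguments": {"moves": [{"rx": 0,"ry": 0,"rz": 0,"dx": 0.0446,"dy": 0.0038,"dz": 0,"fingers": 0.025},{"rx": 0,"ry": 0,"rz": 0,"dx": 0.0446,"dy": 0.0038,"dz": 0,"fingers": 0.025},{"rx": 0,"ry": 0,"rz": 0,"dx": 0.0446,"dy": 0.0038,"dz": 0,"fingers": 0.025},{"rx": 0,"ry": 0,"rz": 0,"dx": 0.0446,"dy": 0.0038,"dz": 0,"fingers": 0.025},{"rx": 0,"ry": 0,"rz": 0,"dx": 0.0446,"dy": 0.0038,"dz": 0,"fingers": 0.025},{"rx": 0,"ry": 0,"rz": 0,"dx": 0,"dy": 0,"dz": 0,"fingers": 0.025}]}}

```text
t: 11.82
tcp_pos: [0.449, 0.2048, 0.0993]
eef_rot: [-179.9, -0.0, 114.1]
wrist_force: [-0.5, 0.3, 0.3]
finger_gap: 0.025
grasp_force: 0.0
```

```bash
python3 -c "
from h import *
a=np.radians(15.4-81.5)
delta(np.array([.4675,.159])-.048*np.array([np.cos(a),np.sin(a)]),.02,113.9);caps();print('w');caps('wrist')"
```

```text
t 11.82 tcp [0.449  0.2048 0.0993] rot [-179.9   -0.   114.1] gap 0.024980530775251312 tgt [0.448 0.203]
 rz 0.003  then dx -0.0014 dy -0.0016 dz 0.0793
cap 325 [ 0.6729 -0.0696] bay (np.float64(19.0), np.float64(-48.0))
cap 327 [0.6458 0.027 ] bay (np.float64(18.0), np.float64(52.0))
cap 344 [0.4675 0.1591] bay (np.float64(-119.0), np.float64(227.0))
w
cap 2950 [0.4687 0.1605] bay (np.float64(-117.0), np.float64(228.0))
```

{"name": "carry_out", "arguments": {"moves": [{"rx": 0,"ry": 0,"rz": 0,"dx": 0,"dy": -0.0015,"dz": 0.05,"fingers": 0.025},{"rx": 0,"ry": 0,"rz": 0,"dx": 0,"dy": 0,"dz": 0.029,"fingers": 0.025},{"rx": 0,"ry": 0,"rz": 0,"dx": 0,"dy": 0,"dz": 0,"fingers": 0.025},{"rx": 0,"ry": 0,"rz": 0,"dx": -0.012,"dy": 0,"dz": 0,"fingers": 0.025},{"rx": 0,"ry": 0,"rz": 0,"dx": -0.012,"dy": 0,"dz": 0,"fingers": 0.025},{"rx": 0,"ry": 0,"rz": 0,"dx": -0.016,"dy": 0,"dz": 0,"fingers": 0.025},{"rx": 0,"ry": 0,"rz": 0,"dx": -0.016,"dy": 0,"dz": 0,"fingers": 0.025},{"rx": 0,"ry": 0,"rz": 0,"dx": -0.016,"dy": 0,"dz": 0,"fingers": 0.025},{"rx": 0,"ry": 0,"rz": 0,"dx": -0.016,"dy": 0,"dz": 0,"fingers": 0.025},{"rx": 0,"ry": 0,"rz": 0,"dx": -0.012,"dy": 0,"dz": 0,"fingers": 0.025}]}}

```text
t: 13.18
tcp_pos: [0.4903, 0.1098, 0.0213]
eef_rot: [-180.0, -0.0, 113.8]
wrist_force: [-1.4, 0.3, -0.5]
finger_gap: 0.0251
grasp_force: 0.2
```

```bash
python3 -c "
from h import *
delta(wor(-90,30),.02,113.9);print(bay(ctrl.sense()['tcp_pos']));caps();print('w');caps('wrist')"
```

```text
t 13.18 tcp [0.4903 0.1098 0.0213] rot [-180.    -0.   113.8] gap 0.025085068550149355 tgt [ 0.547 -0.023]
 rz -0.002  then dx -0.1445 dy -0.0017 dz 0.0013
(np.float64(-110.0), np.float64(173.0))
cap 327 [ 0.6728 -0.0695] bay (np.float64(19.0), np.float64(-48.0))
cap 331 [0.6454 0.0271] bay (np.float64(18.0), np.float64(52.0))
w
cap 6528 [0.4993 0.0895] bay (np.float64(-106.0), np.float64(151.0))
```

{"name": "carry_out", "arguments": {"moves": [{"rx": 0,"ry": 0,"rz": 0,"dx": -0.016,"dy": 0,"dz": 0,"fingers": 0.025},{"rx": 0,"ry": 0,"rz": 0,"dx": -0.016,"dy": 0,"dz": 0,"fingers": 0.025},{"rx": 0,"ry": 0,"rz": 0,"dx": -0.016,"dy": 0,"dz": 0,"fingers": 0.025},{"rx": 0,"ry": 0,"rz": 0,"dx": -0.016,"dy": 0,"dz": 0,"fingers": 0.025},{"rx": 0,"ry": 0,"rz": 0,"dx": -0.016,"dy": 0,"dz": 0,"fingers": 0.025},{"rx": 0,"ry": 0,"rz": 0,"dx": -0.016,"dy": 0,"dz": 0,"fingers": 0.025},{"rx": 0,"ry": 0,"rz": 0,"dx": -0.016,"dy": 0,"dz": 0,"fingers": 0.025},{"rx": 0,"ry": 0,"rz": 0,"dx": -0.016,"dy": 0,"dz": 0,"fingers": 0.025},{"rx": 0,"ry": 0,"rz": 0,"dx": -0.012,"dy": 0,"dz": 0,"fingers": 0.025},{"rx": 0,"ry": 0,"rz": 0,"dx": -0.003,"dy": 0,"dz": 0,"fingers": 0.025}]}}

```text
t: 14.52
tcp_pos: [0.548, -0.0207, 0.0214]
eef_rot: [180.0, 0.0, 113.8]
wrist_force: [-0.4, 0.1, -0.2]
finger_gap: 0.0248
grasp_force: 0.1
```

{"name": "carry_out", "arguments": {"moves": [{"rx": 0,"ry": 0,"rz": 0,"dx": 0.02,"dy": 0,"dz": 0,"fingers": 0.025},{"rx": 0,"ry": 0,"rz": 0,"dx": 0.02,"dy": 0,"dz": -0.03,"fingers": 0.025},{"rx": 0,"ry": 0,"rz": 0,"dx": 0.02,"dy": 0.04,"dz": -0.04,"fingers": 0.025},{"rx": 0,"ry": 0,"rz": 0.172,"dx": 0,"dy": 0,"dz": 0,"fingers": 0.025},{"rx": 0,"ry": 0,"rz": 0.172,"dx": 0,"dy": 0,"dz": 0,"fingers": 0.025},{"rx": 0,"ry": 0,"rz": 0.172,"dx": 0,"dy": 0,"dz": 0,"fingers": 0.025},{"rx": 0,"ry": 0,"rz": 0.172,"dx": 0,"dy": 0,"dz": 0,"fingers": 0.025},{"rx": 0,"ry": 0,"rz": 0.172,"dx": 0,"dy": 0,"dz": 0,"fingers": 0.025}]}}

```text
t: 15.52
tcp_pos: [0.5587, 0.0526, 0.0909]
eef_rot: [-179.9, 0.0, 64.3]
wrist_force: [0.4, -0.0, -0.1]
finger_gap: 0.0249
grasp_force: 0.0
```

{"name": "carry_out", "arguments": {"moves": [{"rx": 0,"ry": 0,"rz": 0.172,"dx": 0,"dy": 0,"dz": 0,"fingers": 0.025},{"rx": 0,"ry": 0,"rz": 0.172,"dx": 0,"dy": 0,"dz": 0,"fingers": 0.025},{"rx": 0,"ry": 0,"rz": 0.172,"dx": 0,"dy": 0,"dz": 0,"fingers": 0.025},{"rx": 0,"ry": 0,"rz": 0.172,"dx": 0,"dy": 0,"dz": 0,"fingers": 0.025},{"rx": 0,"ry": 0,"rz": 0.172,"dx": 0,"dy": 0,"dz": 0,"fingers": 0.025}]}}

```text
t: 16.15
tcp_pos: [0.5587, 0.0526, 0.0909]
eef_rot: [-180.0, 0.1, 15.0]
wrist_force: [-0.8, -0.3, 0.3]
finger_gap: 0.0248
grasp_force: 0.0
```

```bash
python3 -c "
from h import *
delta(wor(-135,0),.02,15.4);caps();print('w');caps('wrist');snap('top','t2.png')"
```

```text
t 16.15 tcp [0.5587 0.0526 0.0909] rot [-1.8e+02  1.0e-01  1.5e+01] gap 0.024824735709836575 tgt [ 0.512 -0.064]
 rz -0.006  then dx -0.0761 dy 0.0998 dz 0.0709
cap 329 [ 0.6725 -0.0695] bay (np.float64(18.0), np.float64(-48.0))
cap 335 [ 0.5565 -0.0459] bay (np.float64(-87.0), np.float64(5.0))
w
cap 5633 [0.6494 0.0272] bay (np.float64(22.0), np.float64(51.0))
cap 5659 [ 0.6774 -0.0687] bay (np.float64(23.0), np.float64(-49.0))
cap 3688 [ 0.5609 -0.046 ] bay (np.float64(-83.0), np.float64(4.0))
```

View pics/t2.png

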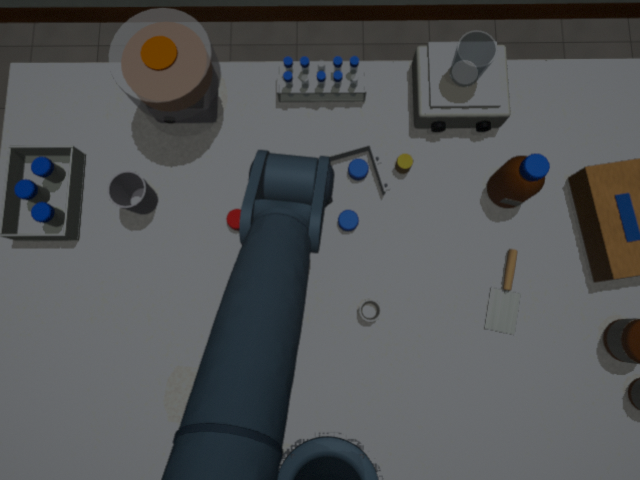

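The third cap sits at (348,220), in front of the bay mouth. A placed cap is at (358,169) inside the bay, and the bystanders in view are unmoved.

{"name": "carry_out", "arguments": {"moves": [{"rx": 0,"ry": 0,"rz": 0,"dx": -0.05,"dy": 0.02,"dz": 0,"fingers": 0.025},{"rx": 0,"ry": 0,"rz": 0,"dx": -0.026,"dy": 0.037,"dz": 0,"fingers": 0.025},{"rx": 0,"ry": 0,"rz": 0,"dx": 0,"dy": 0.04,"dz": 0,"fingers": 0.025},{"rx": 0,"ry": 0,"rz": 0,"dx": 0,"dy": 0,"dz": 0.05,"fingers": 0.025},{"rx": 0,"ry": 0,"rz": 0,"dx": 0,"dy": 0,"dz": 0.021,"fingers": 0.025},{"rx": 0,"ry": 0,"rz": 0,"dx": 0,"dy": 0,"dz": 0,"fingers": 0.025},{"rx": 0,"ry": 0,"rz": 0,"dx": 0.012,"dy": 0,"dz": 0,"fingers": 0.025},{"rx": 0,"ry": 0,"rz": 0,"dx": 0.012,"dy": 0,"dz": 0,"fingers": 0.025},{"rx": 0,"ry": 0,"rz": 0,"dx": 0.016,"dy": 0,"dz": 0,"fingers": 0.025}]}}

```text
t: 17.42
tcp_pos: [0.5527, -0.0518, 0.0216]
eef_rot: [179.9, -0.1, 15.3]
wrist_force: [-1.2, -0.6, 0.2]
finger_gap: 0.0251
grasp_force: 0.2
```

```bash
python3 -c "
from h import *
delta(wor(-33,2),.02,15.4);print(bay(ctrl.sense()['tcp_pos']));print('w');caps('wrist')"
```

```text
t 17.43 tcp [ 0.5527 -0.0518  0.0216] rot [ 1.799e+02 -1.000e-01  1.530e+01] gap 0.025109820981626816 tgt [ 0.61  -0.035]
 rz -0.001  then dx 0.0594 dy -0.0012 dz 0.0016
(np.float64(-92.0), np.float64(1.0))
w
cap 10819 [0.6412 0.0211] bay (np.float64(12.0), np.float64(48.0))
cap 9288 [ 0.6682 -0.0715] bay (np.float64(14.0), np.float64(-49.0))
cap 10015 [ 0.5826 -0.0431] bay (np.float64(-61.0), np.float64(1.0))
```

Push in, back out, lift well clear.

{"name": "carry_out", "arguments": {"moves": [{"rx": 0,"ry": 0,"rz": 0,"dx": 0.014,"dy": 0,"dz": 0,"fingers": 0.025},{"rx": 0,"ry": 0,"rz": 0,"dx": 0.014,"dy": 0,"dz": 0,"fingers": 0.025},{"rx": 0,"ry": 0,"rz": 0,"dx": 0.014,"dy": 0,"dz": 0,"fingers": 0.025},{"rx": 0,"ry": 0,"rz": 0,"dx": 0.01,"dy": 0,"dz": 0,"fingers": 0.025},{"rx": 0,"ry": 0,"rz": 0,"dx": 0.007,"dy": 0,"dz": 0,"fingers": 0.025},{"rx": 0,"ry": 0,"rz": 0,"dx": 0,"dy": 0,"dz": 0,"fingers": 0.025},{"rx": 0,"ry": 0,"rz": 0,"dx": -0.03,"dy": 0,"dz": 0,"fingers": 0.025},{"rx": 0,"ry": 0,"rz": 0,"dx": -0.05,"dy": 0,"dz": -0.03,"fingers": 0.025},{"rx": 0,"ry": 0,"rz": 0,"dx": -0.02,"dy": 0,"dz": -0.05,"fingers": 0.025},{"rx": 0,"ry": 0,"rz": 0,"dx": 0,"dy": 0,"dz": -0.06,"fingers": 0.025}]}}

```text
t: 18.73
tcp_pos: [0.5083, -0.0626, 0.16]
eef_rot: [-179.9, 0.2, 15.2]
wrist_force: [1.2, -0.7, -0.0]
finger_gap: 0.0252
grasp_force: 0.0
```

{"name": "carry_out", "arguments": {"moves": [{"rx": 0,"ry": 0,"rz": 0,"dx": 0,"dy": 0.06,"dz": -0.01,"fingers": 0.025},{"rx": 0,"ry": 0,"rz": 0,"dx": 0,"dy": 0.06,"dz": 0,"fingers": 0.025},{"rx": 0,"ry": 0,"rz": 0,"dx": 0,"dy": 0.06,"dz": 0,"fingers": 0.025},{"rx": 0,"ry": 0,"rz": 0,"dx": 0,"dy": 0.06,"dz": 0,"fingers": 0.025},{"rx": 0,"ry": 0,"rz": 0,"dx": 0,"dy": 0.04,"dz": 0,"fingers": 0.025},{"rx": 0,"ry": 0,"rz": 0,"dx": 0,"dy": 0,"dz": 0,"fingers": 0.025},{"rx": 0,"ry": 0,"rz": 0,"dx": 0,"dy": 0,"dz": 0,"fingers": 0.025}]}}

```text
t: 19.6
tcp_pos: [0.5845, -0.3321, 0.1697]
eef_rot: [-179.9, 0.0, 15.3]
wrist_force: [-0.2, 0.1, 0.5]
finger_gap: 0.025
grasp_force: 0.0
```

```bash
python3 -c "
from h import *
delta(wor(-135,0),.02,15.4);caps();snap('top','t3.png');im=cv2.imread('pics/t3.png')[135:335,220:420]
cv2.imwrite('pics/t3c.png',cv2.convertScaleAbs(cv2.resize(im,(600,600),interpolation=cv2.INTER_CUBIC),alpha=1.6))"
```

```text
t 19.6 tcp [ 0.5845 -0.3321  0.1697] rot [-179.9    0.    15.3] gap 0.025023448544064096 tgt [ 0.512 -0.064]
 rz -0.002  then dx 0.0012 dy -0.2779 dz 0.1497
cap 325 [ 0.6727 -0.0696] bay (np.float64(19.0), np.float64(-48.0))
cap 326 [0.6457 0.027 ] bay (np.float64(18.0), np.float64(52.0))
cap 328 [ 0.6338 -0.0267] bay (np.float64(-8.0), np.float64(3.0))
```

View pics/t3c.png

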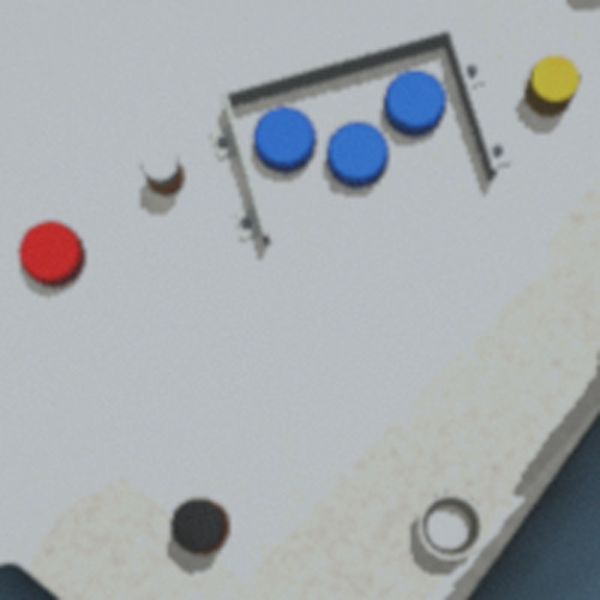

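All three blue caps lie flat inside the bay, at crop pixels (284,139), (357,154) and (415,102). The red cap, vial, weight, jar and crucible are where they were.

```bash
python3 -c "
from station import ctrl
print(ctrl.hand_in())"
```

```text
the job is handed in; nothing more can be done
None
```

I swept all three blue caps into the bay, where they lie flat and wholly inside, with the red cap and nearby bystanders unmoved in the last top view, and handed the job in at about 20 s of the 67 s allowed.

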